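# Weigh two look-alike dies and seat the loaded one

## Robot

A 6-joint arm with a two-finger parallel gripper is mounted at the origin on the work surface. World frame = base frame: x ahead of the robot, y to its left, z up, the work surface at z = 0. Lengths are in m, angles in rad, forces in N, time in s.
With the tool pointing down it reaches from about 0.275 to 0.75 m from the base axis. Payload 10.2 kg.
Tool frame: the origin (TCP) lies at the very end of the fingers, on their centre line; the grasp point (between the pads) lies arm.grip_depth behind it (arm.grip_depth is the distance from the TCP to the grasp point, in m); z points along the fingers, y is the line along which they close (so a half turn about z gives the same grasp; the last joint's range is limited). The gripper opens to 88 mm and grips with 3 to 60 N. Pads are 18 mm wide; open, the fingers measure 123 mm over their backs; the gripper's body (75 mm by 187 mm) begins 45 mm behind the grasp point.
Start: joints at [0.998, 0.313, 1.498, -0, 1.331, -0.223], TCP at [0.18, 0.493, 0.239] pointing down, gripper open.
Joint ranges: [-2.94, 2.94], [-0.97, 2.17], [0.19, 2.56], [-1.23, 4.37], [0.02, 3.11], [-2.88, 2.88]. Speed limits (rad/s): [2.39, 2.39, 3.01, 3.14, 3.14, 3.14].

## Interface

Orientations are given as a unit quaternion [x, y, z, w].
In Python, from plant import arm gives the robot as it stands.
- The arm moves only by the tool step_arm, never from a script. Its arguments are lists of equal length, an entry for each row: "translation": the shift along the world's x, y, z in mm, a list of three; "turn": the turn, a rotation vector about the world's x, y, z in degrees, a list of three. In form: {"translation": [[x, y, z], ...], "turn": [[wx, wy, wz], ...]}. A call has 1 to 20 rows; each row is the pose to reach, as a shift and turn from the pose commanded when the call began; what a row does not reach only later rows make up. A row lasts 1/12 s, in which the tool goes at most 41.7 mm and 7.16 degrees, less where a joint would pass 70% of its speed; a pose out of reach is approached as far as the arm can. A call with a gripper value outside its range is refused whole. "jaw" is the finger opening in mm, from 0 to 88.1, set as the call begins (left out, the last holds). The fingers move at their own pace and stop on an object; "newtons" is the grip in N (left out, the last holds). Time passes only in rows, so rows that repeat a pose let the fingers close. It gives the time, the measured TCP pose, the force, the opening and the grip force at its end, in the units of the state.
- arm.observe(): the state, without advancing time (a new reading comes with each control period).
- arm.read_camera(name): name is "scene" or "side" or "wrist"; returns a dict with "img" (480x640x3 uint8, blue, green, red), "vfov" (degrees; the focal length in pixels is half the picture's height over the tangent of half this angle, whatever the lens; pixels are square), "cx", "cy" (the principal point, pixels), "eye" and "orientation" of the camera in the world. Camera axes: x right, y down, z forward; pixel columns grow to the right and rows downward; lengths in m; the calibration is good to about 2 mm. A picture is of the moment at which its call begins. There is no depth.
- arm.close_job(): hands the job in; it is judged then, once.
The state is a dict: "t": time; "qpos": joint angles; "joint_vel": joint speeds; "joint_efforts": joint torques, N m; "tcp_pos": TCP position; "tool_rot": TCP orientation; "ft_force": force on the tool from outside, world axes, zero at the start; "ft_torque": the same for the moment, N m; "opening": opening from 0.0 (shut) to 1.0 (fully open); "grip_force": force on a finger pad.
Only numpy, scipy, OpenCV 4.12 (cv2) and the standard library are available. Lean on these libraries where they do the work, as an engineer would, in place of code of your own. Each camera call takes 0.05 s, during which the arm holds its last target. There are 200 camera calls.

## Task

One of the two identical-looking dies on the granite slab has a steel core, the other is a dummy. Stand them gently in the two cups of the pivot balance, let go and see which side drops; leave the lighter one standing in its cup, put the one that dropped upright into the bore of the die holder and press it straight down past the stiff seat ring until it comes up against the sprung depth stop, keeping a steady push of about 15 N there for a moment (never more than 21 N), then let go. Leave the other things on the bench where they are.

Things in the scene. Friction and masses are not known exactly. Their poses are not given: they have to be found in the camera images.
- die_a: one of two outwardly identical brass-coloured round dies with a dark band near the top: 26 mm in diameter, 60 mm tall, upright on the slab at the start. One holds a steel core (about 115 to 140 g in all), the other is a dummy with a nylon core (about 70 g); which is which changes and cannot be seen. Origin: centre of its underside, z up. The foot is chamfered 1.5 mm.
- die_b: one of two outwardly identical brass-coloured round dies with a dark band near the top: 26 mm in diameter, 60 mm tall, upright on the slab at the start. One holds a steel core (about 115 to 140 g in all), the other is a dummy with a nylon core (about 70 g); which is which changes and cannot be seen. Origin: centre of its underside, z up. The foot is chamfered 1.5 mm.
- beam (a joint): tilt of the balance beam in rad, 0 = level (empty), stops at -0.12 and 0.12. Positive: cup_plus is up and cup_minus has dropped. A weak spring levels it (0.15 N m/rad, well damped); one die alone, or the heavier of two, tips it to the stop, so a cup gives way by up to 11 mm and its die leans with it. Keep forces on the balance below 12 N.
- balance: the pivot balance: wooden foot 130 x 110 mm, two brass cheeks up to 80 mm high, and a 210 mm brass beam with a copper cup at each end, pivot 75 mm above the bench. Origin: centre of the underside of the foot; its y axis runs along the beam. Fixed to the bench.
- cup_plus (a point): centre of the floor of the copper cup at the +y end of the balance (90 mm from the pivot, about 82 mm above the bench when level); it moves with the beam. Cup: 33 mm inside diameter, rim 5 mm above this floor, rim 40 mm outside diameter.
- cup_minus (a point): the same for the cup at the -y end of the balance.
- holder: the die holder: dark steel block 80 x 80 mm, 40 mm high, with a round bore of 28.5 mm through its top, fixed to the bench. Origin: centre of its underside, z up. In the bore, 4 to 10 mm below the mouth, is a red seat ring that slides down only against about 5 N of drag and stays where it is pushed; below that is the depth stop (see mouth).
- mouth (a point): centre of the bore's mouth, in the holder's top face (40 mm above the bench), z up. Below, 18 to 32 mm deep (differs every time, not measured), is a steel stop with a sprung tip: 6 N per mm, up to 5 mm. Pushing a die down takes 5 N of drag, then rises to about 15 N less than 2 mm past first touch of the tip; let go, it springs back up to 2 mm.
- slab: red granite slab 130 x 170 x 30 mm on which the dies stand at the start (top 30 mm above the bench). Origin: centre of its underside. Fixed.
- tape: bystander: white ring (tape roll) 68 mm across, 24 mm high; origin centre of underside
- spool: bystander: orange spool 40 mm across, 45 mm high; origin centre of underside
- wax_tin: bystander: low green tin 64 mm across, 35 mm high; origin centre of underside
- jar: bystander: jar 56 mm across, 85 mm high; origin centre of underside
- mallet: bystander: hammer lying down, about 240 mm long; origin at its middle
- awl: bystander: screwdriver-shaped awl lying down, about 160 mm long; origin at its middle
- last: bystander: wooden shoe last about 170 x 64 mm, 80 mm high; origin in its underside
There are look-alikes about, which are no part of the job. Leave any pink look-alike of the die_a alone. Leave any pink look-alike of the die_b alone.

How it is judged:
By the outcome, as a careful person would: the job done as asked, in the order asked, and still so for the second after the job is handed in, with the robot touching nothing.
It also fails if it takes over 72 s, if anything falls off the work surface, if the arm or the gripper's body presses on something with over 40 N, if the wrist force passes 120 N, or if a joint passes its speed limit or range.

## Working session

There is one attempt and no reset: what is moved stays moved. The work goes in short steps, Python scripts to look and compute and a tool call to move; the robot and the scene stay as the last step left them, time stands still between calls to the robot, and variables do not carry over. Pictures are saved under pics/ and viewed, at most 10 in all, crops included, and the job is handed in when it is done.

Besides the shell and the picture viewer there is one more tool, called after "Call:" in YAML: its name, and indented under it one key for each argument. step_arm: Moves the arm, as the interface text tells. Its arguments: {"type":"object","properties":{"translation":{"type":"array"},"turn":{"type":"array"},"jaw":{"type":"number"},"newtons":{"type":"number"}},"required":["translation","turn"]}

```bash
mkdir -p pics; ls; cat > h.py <<'E'
import numpy as np,cv2
from plant import arm
from scipy.spatial.transform import Rotation as R
def cam(n):
    c=arm.read_camera(n); c['f']=240/np.tan(np.radians(c['vfov'])/2); c['R']=R.from_quat(c['orientation']).as_matrix(); c['eye']=np.array(c['eye']); return c
def ray(c,u,v,z):
    d=c['R']@np.array([(u-c['cx'])/c['f'],(v-c['cy'])/c['f'],1]); return c['eye']+d*(z-c['eye'][2])/d[2]
def proj(c,p):
    q=c['R'].T@(np.array(p)-c['eye']); return q[:2]/q[2]*c['f']+[c['cx'],c['cy']]
E
python3 - <<'E'
from h import *
import pickle
print(arm.grip_depth,arm.observe())
for n in ['scene','side','wrist']:
    c=cam(n); cv2.imwrite(f'pics/{n}0.png',c['img']); pickle.dump(c,open(n+'0.pkl','wb')); print(n,c['vfov'],c['eye'],c['R'][:,2])
E
```

```text
pics
0.0187 {'t': 0.0, 'qpos': array([ 9.97587685e-01,  3.13463106e-01,  1.49841886e+00,  4.24381570e-07,
        1.33097428e+00, -2.23388033e-01]), 'joint_vel': array([-1.75901062e-04, -8.12174683e-04, -8.33505152e-04,  8.42046475e-06,
        2.25545037e-03, -6.34055785e-04]), 'joint_efforts': array([-5.75281447e-04, -4.02195847e+01, -2.52276492e+01,  6.94992556e-02,
        3.51316750e-02, -9.25179711e-05]), 'tcp_pos': array([0.17980809, 0.49299926, 0.23816121]), 'tool_rot': array([ 1.74019827e-01,  9.84741946e-01, -5.82263489e-04, -2.45233553e-04]), 'ft_force': array([-0.14065355,  0.67853513, -0.59960475]), 'ft_torque': array([-1.44066512e-02, -9.84193446e-05,  2.32496658e-02]), 'grip_force': 0.0, 'opening': 0.9975384324063857}
scene 52.47062628019837 [ 1.22084852 -0.29253633  1.05826573] [-0.52182815  0.20081392 -0.82907729]
side 53.26701796323829 [ 0.03491894 -0.57957743  0.71781799] [ 0.52927552  0.54092732 -0.65365515]
wrist 64.5865954427311 [0.11066807 0.51876476 0.3845354 ] [ 0.26727178 -0.09766952 -0.95865868]
```

View pics/scene0.png

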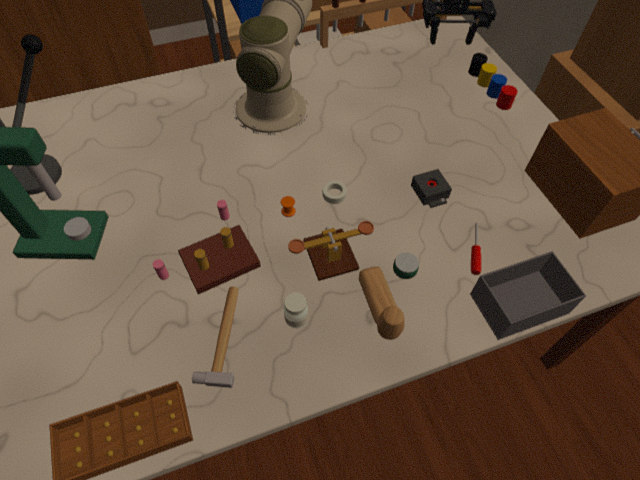

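View pics/side0.png

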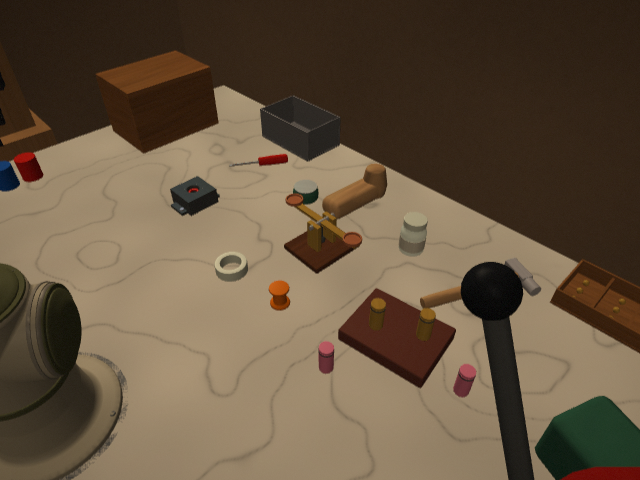

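Scene: the two brass dies are at (201,260) and (228,238) on the red slab. Pink look-alikes stand off the slab at (161,269) and (224,210), so I'll leave those alone. The balance cups are at (296,246) and (366,228), and the holder is at (431,186). The side view agrees. I'll enlarge the crop to confirm.

```bash
python3 - <<'E'
from h import *
import pickle
a=pickle.load(open('scene0.pkl','rb'));b=pickle.load(open('side0.pkl','rb'))
A=cv2.resize(a['img'][165:285,160:460],(800,320),interpolation=cv2.INTER_CUBIC)
B=cv2.resize(b['img'][170:370,160:460],(420,280),interpolation=cv2.INTER_CUBIC)
im=np.zeros((600,800,3),np.uint8);im[:320]=A;im[320:,:420]=B;cv2.imwrite('pics/c1.png',im)
for c,pts in((a,dict(dA=(228,230,.09),dB=(201,252,.09),cp=(366,228,.085),cm=(296,246,.085),mouth=(432,182,.04),spool=(288,201,.045),tape=(335,187,.024),jar=(294,300,.085),last=(380,290,.06),tin=(406,260,.035),p1=(222,203,.05),p2=(160,263,.05))),(b,dict(dA=(378,305,.09),dB=(428,315,.09),cp=(294,200,.085),cm=(352,240,.085),mouth=(193,189,.04),spool=(279,288,.045),tape=(231,261,.024),jar=(415,220,.085)))):
    for k,(u,v,z) in pts.items(): print(k,ray(c,u,v,z).round(3))
    hsv=cv2.cvtColor(c['img'],cv2.COLOR_BGR2HSV)
    m=cv2.inRange(hsv,(15,120,60),(28,255,255));n,_,s,ce=cv2.connectedComponentsWithStats(m)
    for i in range(1,n):
        if s[i,4]>40: print('brass',s[i],ce[i].round(1))
    m=cv2.inRange(hsv,(4,120,60),(14,255,255));n,_,s,ce=cv2.connectedComponentsWithStats(m)
    for i in range(1,n):
        if s[i,4]>40 and 160<ce[i][0]<460 and 160<ce[i][1]<370: print('copper',s[i],ce[i].round(1))
E
```

```text
dA [ 0.491 -0.252  0.09 ]
dB [ 0.532 -0.328  0.09 ]
cp [0.598 0.07  0.085]
cm [ 0.589 -0.11   0.085]
mouth [0.486 0.322 0.04 ]
spool [ 0.419 -0.076  0.045]
tape [0.399 0.068 0.024]
jar [ 0.726 -0.161  0.085]
last [0.757 0.039 0.06 ]
tin [0.69  0.143 0.035]
p1 [ 0.37  -0.243  0.05 ]
p2 [ 0.501 -0.43   0.05 ]
brass [207   0  11  22  88] [212.3   8. ]
brass [222   0  19  50 497] [231.1  21.8]
brass [305   0  82  25 581] [340.1  10.7]
brass [250  17  22  15  71] [261.3  23.9]
brass [265  18  23  22 139] [276.2  28.2]
brass [320  22   8  18  50] [323.7  30. ]
brass [477  63  21  24 303] [486.2  73.5]
brass [609 102  15  13  58] [616.2 109. ]
brass [220 227  14  22 163] [227.2 236.2]
brass [304 228  57  35 674] [331.3 241.9]
brass [194 249  15  21 178] [201.9 257.9]
brass [359 268  45  61 890] [382.4 297. ]
brass [211 287  27  85 686] [225.4 329.9]
brass [ 71 431   9   9  41] [ 75.9 434.7]
brass [137 439   7   8  41] [140.  442.2]
brass [105 449  10   8  45] [109.6 452.8]
brass [ 75 461   8   7  41] [ 78.6 464.2]
copper [280 196  16  21 247] [287.8 205.8]
copper [358 221  16  14 170] [365.
[... 476 characters left out ...]
[0.41  0.066 0.024]
jar [ 0.729 -0.161  0.085]
brass [ 295  164   91   88 2195] [340.1 207.4]
brass [  0 264  24  55 356] [ 10.3 283. ]
brass [416 286  46  55 827] [432.6 310.9]
brass [371 298  15  14 172] [378.  304.5]
brass [613 306   7   8  42] [616.  309.3]
brass [369 309  16  21 233] [375.6 320. ]
copper [368 172  17  25  75] [377.1 183.3]
copper [365 188  14  14  47] [371.6 195. ]
copper [286 193  17  14 178] [294.1 199.5]
copper [348 193  16  15  66] [357.1 200.5]
copper [ 285  232   77   37 1268] [323.3 247.9]
copper [269 280  21  31 511] [279.  294.8]
copper [ 339  289  117   89 4484] [397.9 333.7]
copper [444 290  15  13  44] [451.6 296.2]
copper [424 296  17  11  57] [432.1 302.1]
```

View pics/c1.png

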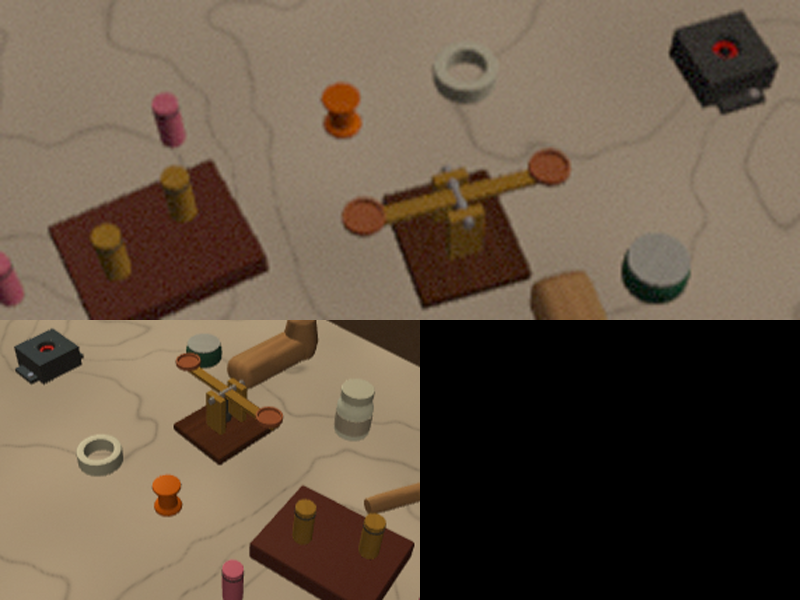

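Confirmed: the brass dies are on the slab, at about A (.490,-.257) and B (.533,-.331). The balance is at (.592,-.02) with its beam nearly along y. I'll go above die A with the fingers closing along x.

Call:
step_arm:
  translation:
    - [310,-750,-30]
    - [310,-750,-30]
    - [310,-750,-30]
    - [310,-750,-30]
    - [310,-750,-30]
    - [310,-750,-30]
    - [310,-750,-30]
    - [310,-750,-30]
    - [310,-750,-30]
    - [310,-750,-30]
    - [310,-750,-30]
    - [310,-750,-30]
    - [310,-750,-30]
    - [310,-750,-30]
    - [310,-750,-30]
    - [310,-750,-30]
    - [310,-750,-30]
    - [310,-750,-30]
    - [310,-750,-30]
    - [310,-750,-30]
  turn:
    - [0,0,-73]
    - [0,0,-73]
    - [0,0,-73]
    - [0,0,-73]
    - [0,0,-73]
    - [0,0,-73]
    - [0,0,-73]
    - [0,0,-73]
    - [0,0,-73]
    - [0,0,-73]
    - [0,0,-73]
    - [0,0,-73]
    - [0,0,-73]
    - [0,0,-73]
    - [0,0,-73]
    - [0,0,-73]
    - [0,0,-73]
    - [0,0,-73]
    - [0,0,-73]
    - [0,0,-73]
  jaw: 56
  newtons: 25

```text
t: 1.82
tcp_pos: [0.4905, -0.2606, 0.2078]
tool_rot: [0.726, 0.687, -0.0, -0.0]
ft_force: [-0.3, -0.2, 0.6]
opening: 0.634
grip_force: 0.0
```

```bash
cat > look.py <<'E'
from h import *
import sys
def look(name):
    s=arm.observe(); c=cam('wrist'); cv2.imwrite(f'pics/{name}.png',c['img'])
    print('t',s['t'],'tcp',s['tcp_pos'].round(4),'y',R.from_quat(s['tool_rot']).as_matrix()[:,1].round(3),'eye',c['eye'].round(3),s['ft_force'].round(2),s['opening'],s['grip_force'])
    return c
if __name__=='__main__':
    import pickle
    c=look(sys.argv[1]); pickle.dump(c,open('w.pkl','wb'))
E
python3 look.py w1
```

```text
t 1.8167 tcp [ 0.4905 -0.2606  0.2078] y [ 0.998 -0.055 -0.   ] eye [ 0.494 -0.187  0.354] [-0.27 -0.22  0.63] 0.6344572005394525 0.0
```

View pics/w1.png

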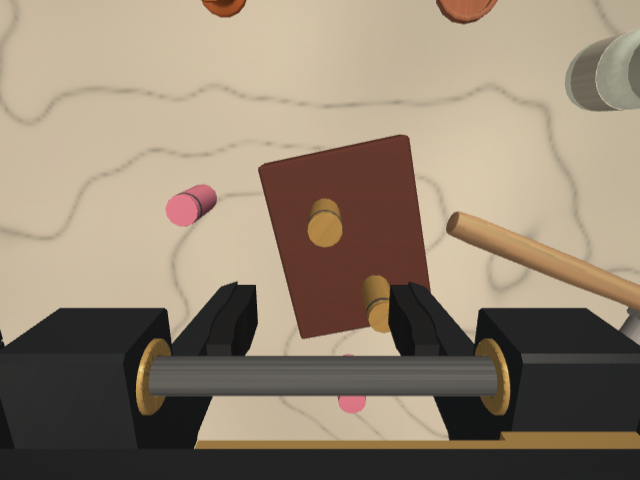

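The wrist view shows die A's top centred near (325,230) and die B's near (381,316), partly behind a finger. The pink ones are off the slab.

```bash
python3 - <<'E'
from h import *
import pickle
c=pickle.load(open('w.pkl','rb'))
hsv=cv2.cvtColor(c['img'],cv2.COLOR_BGR2HSV)
m=cv2.inRange(hsv[195:335,290:430],(12,130,150),(28,255,255));n,_,s,ce=cv2.connectedComponentsWithStats(m)
for i in range(1,n):
    if s[i,4]>50: print(s[i]+[290,195,0,0,0],ce[i]+[290,195])
for p in ((325,230),(381,316)): print(ray(c,*p,.09))
for x in (.4905,): print(proj(c,(x,-.257,.09)),proj(c,(.5325,-.331,.09)), proj(c,(.4905,-.257,.103)))
E
```

```text
[321 199  16  14 143] [328.76223776 205.04895105]
[308 212  34  35 938] [324.64285714 229.1673774 ]
[375 276  15  22 223] [381.86995516 286.48878924]
[369 300  21  32 486] [379.69341564 316.77366255]
[ 0.49203405 -0.26045113  0.09      ]
[ 0.53159816 -0.33176109  0.09      ]
[322.6143859  225.49636022] [382.15692823 315.05753175] [322.62671976 230.36180565]
```

Call:
step_arm:
  translation:
    - [1,0,-35]
    - [1,0,-70]
    - [1,0,-105]
    - [1,0,-125]
    - [1,0,-135]
    - [1,0,-141]
    - [1,0,-141]
    - [1,0,-141]
  turn:
    - [0,0,0]
    - [0,0,0]
    - [0,0,0]
    - [0,0,0]
    - [0,0,0]
    - [0,0,0]
    - [0,0,0]
    - [0,0,0]

```text
t: 2.53
tcp_pos: [0.4915, -0.2572, 0.0689]
tool_rot: [0.726, 0.688, 0.0, 0.001]
ft_force: [-0.2, -0.4, 0.7]
opening: 0.637
grip_force: 0.0
```

Call:
step_arm:
  translation:
    - [0,0,0]
    - [0,0,0]
    - [0,0,0]
    - [0,0,0]
    - [0,0,0]
    - [0,0,0]
    - [0,0,0]
    - [0,0,0]
  turn:
    - [0,0,0]
    - [0,0,0]
    - [0,0,0]
    - [0,0,0]
    - [0,0,0]
    - [0,0,0]
    - [0,0,0]
    - [0,0,0]
  jaw: 10

```text
t: 3.2
tcp_pos: [0.4911, -0.2569, 0.068]
tool_rot: [0.726, 0.688, 0.0, 0.0]
ft_force: [0.1, 0.1, 2.2]
opening: 0.285
grip_force: 25.1
```

```bash
python3 look.py w2
```

```text
t 3.2 tcp [ 0.4911 -0.2569  0.068 ] y [ 0.999 -0.053  0.   ] eye [ 0.494 -0.183  0.214] [0.12 0.11 2.16] 0.2848866788051049 25.085145778139122
```

Call:
step_arm:
  translation:
    - [0,0,10]
    - [0,0,30]
    - [0,0,60]
    - [0,0,90]
    - [0,0,120]
    - [0,0,145]
    - [0,0,145]
    - [0,0,145]
    - [0,0,145]
  turn:
    - [0,0,0]
    - [0,0,0]
    - [0,0,0]
    - [0,0,0]
    - [0,0,0]
    - [0,0,0]
    - [0,0,0]
    - [0,0,0]
    - [0,0,0]

```text
t: 4.0
tcp_pos: [0.4905, -0.2564, 0.2118]
tool_rot: [0.726, 0.688, -0.0, -0.001]
ft_force: [-0.4, -1.0, -1.1]
opening: 0.287
grip_force: 25.1
```

```bash
python3 look.py w3; python3 - <<'E'
import cv2
cv2.imwrite('pics/w3c.png',cv2.resize(cv2.imread('pics/w3.png')[230:430,190:450],(780,600)))
E
```

```text
t 4.0 tcp [ 0.4905 -0.2564  0.2118] y [ 0.999 -0.053 -0.001] eye [ 0.494 -0.183  0.358] [-0.38 -1.05 -1.09] 0.28652606186240737 25.128676954773255
```

View pics/w3c.png

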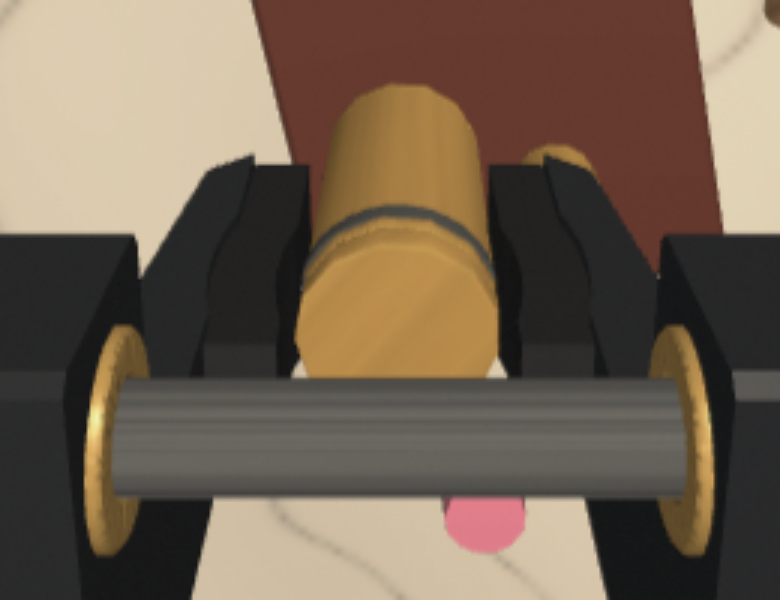

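The die is held upright between the pads. Its top face has its far edge at full-image (322,310) and its widest point near v=340.

```bash
python3 - <<'E'
from h import *
import pickle
c=pickle.load(open('w.pkl','rb')); z=.2118+.022
print(ray(c,322.3,310.5,z)-[.4905,-.2564+.013,0], ray(c,322.3,340,z)-[.4905,-.2564,0])
print([ (ray(c,322.3,230+85/3,z-.06)-[.4905,-.2564+.0115,0])])
E
```

```text
[ 1.28043978e-04 -4.17986330e-03  2.33800000e-01] [-0.00051259 -0.0032839   0.2338    ]
[array([-2.00598117e-05, -4.16830573e-03,  1.73800000e-01])]
```

Call:
step_arm:
  translation:
    - [106,310,4]
    - [106,310,4]
    - [106,310,4]
    - [106,310,4]
    - [106,310,4]
    - [106,310,4]
    - [106,310,4]
    - [106,310,4]
    - [106,310,4]
    - [106,310,4]
    - [106,310,4]
    - [106,310,4]
    - [106,310,4]
  turn:
    - [0,0,0]
    - [0,0,0]
    - [0,0,0]
    - [0,0,0]
    - [0,0,0]
    - [0,0,0]
    - [0,0,0]
    - [0,0,0]
    - [0,0,0]
    - [0,0,0]
    - [0,0,0]
    - [0,0,0]
    - [0,0,0]

```text
t: 5.13
tcp_pos: [0.5967, 0.0519, 0.2165]
tool_rot: [0.726, 0.687, -0.0, -0.0]
ft_force: [0.3, -1.4, -0.9]
opening: 0.281
grip_force: 25.1
```

```bash
python3 look.py w4; cat > cup.py <<'E'
from h import *
import pickle
c=pickle.load(open('w.pkl','rb'))
hsv=cv2.cvtColor(c['img'],cv2.COLOR_BGR2HSV)
m=cv2.inRange(hsv,(3,90,50),(13,255,255));n,l,s,ce=cv2.connectedComponentsWithStats(m)
for i in range(1,n):
    if s[i,4]>150:
        cn=max(cv2.findContours((l==i).astype(np.uint8),cv2.RETR_EXTERNAL,cv2.CHAIN_APPROX_NONE)[0],key=len)
        e=cv2.fitEllipse(cn); print(s[i],np.round(e[0],1),np.round(e[1],1),ray(c,*e[0],.087).round(4))
E
python3 cup.py
```

```text
t 5.1333 tcp [0.5967 0.0519 0.2165] y [ 0.998 -0.055 -0.001] eye [0.6   0.126 0.363] [ 0.34 -1.35 -0.94] 0.2812129426862352 25.12851512816269
[ 254  176  136  111 8217] [322.1 243.6] [113.9 131. ] [0.5954 0.0382 0.087 ]
[ 302  396   45   29 1095] [324.2 408.2] [29.5 47.8] [ 0.5889 -0.1126  0.087 ]
[252 420  61  20 923] [288.1 431.1] [18.1 73.2] [ 0.5554 -0.1354  0.087 ]
```

View pics/w4.png

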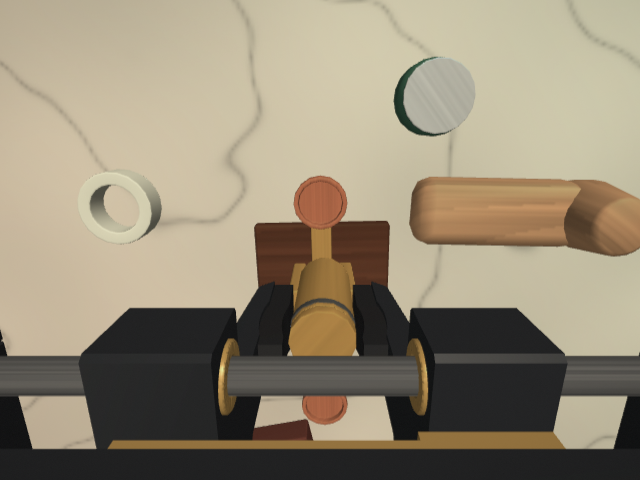

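Cup_plus is clear at (320.5,203) and cup_minus is visible at (324,407). The held die is upright.

```bash
python3 - <<'E'
from h import *
import pickle
c=pickle.load(open('w.pkl','rb'))
print(ray(c,320.5,203,.087),ray(c,294,203,.087),ray(c,347,203,.087),ray(c,324.2,408,.087),arm.observe()['tcp_pos'])
E
```

```text
[0.59594281 0.06967598 0.087     ] [0.57640804 0.07074345 0.087     ] [0.61547854 0.06860846 0.087     ] [ 0.58896407 -0.11243769  0.087     ] [0.59676421 0.05203591 0.21665938]
```

Call:
step_arm:
  translation:
    - [-1,22,-20]
    - [-1,22,-50]
    - [-1,22,-75]
    - [-1,22,-86]
    - [-1,22,-90]
    - [-1,22,-90]
    - [-1,22,-90]
    - [-1,22,-92]
    - [-1,22,-94]
    - [-1,22,-96]
    - [-1,22,-98]
    - [-1,22,-100]
    - [-1,22,-101]
    - [-1,22,-102]
    - [-1,22,-102]
    - [-1,22,-102]
  turn:
    - [0,0,0]
    - [0,0,0]
    - [0,0,0]
    - [0,0,0]
    - [0,0,0]
    - [0,0,0]
    - [0,0,0]
    - [0,0,0]
    - [0,0,0]
    - [0,0,0]
    - [0,0,0]
    - [0,0,0]
    - [0,0,0]
    - [0,0,0]
    - [0,0,0]
    - [0,0,0]

```text
t: 6.52
tcp_pos: [0.5959, 0.0752, 0.1147]
tool_rot: [0.726, 0.688, -0.0, -0.0]
ft_force: [0.1, -0.0, -0.4]
opening: 0.283
grip_force: 25.1
```

```bash
python3 look.py w5; python3 - <<'E'
from h import *
a=cam('scene')['img'][190:280,270:400];b=cam('side')['img'][150:270,240:400]
im=np.zeros((600,800,3),np.uint8);w=cv2.imread('pics/w5.png')
im[:277,:400]=cv2.resize(a,(400,277),interpolation=2);im[:300,400:]=cv2.resize(b,(400,300),interpolation=2);im[300:,:400]=cv2.resize(w,(400,300))
cv2.imwrite('pics/c5.png',im)
E
```

```text
t 6.5167 tcp [0.5959 0.0752 0.1147] y [ 0.999 -0.053 -0.   ] eye [0.599 0.149 0.261] [ 0.1 -0.  -0.4] 0.2833996955948746 25.12622766313143
```

View pics/c5.png

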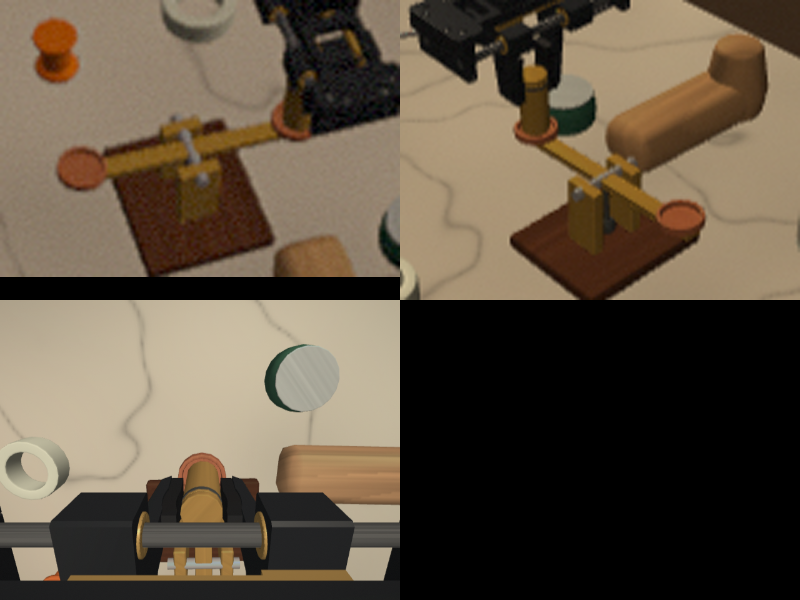

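Die A sits inside cup_plus with the beam partly tipped (side crop at about (535,125)). I'll open gently.

Call:
step_arm:
  translation:
    - [0,0,0]
    - [0,0,0]
    - [0,0,0]
    - [0,0,0]
    - [0,0,0]
    - [0,0,0]
    - [0,0,0]
    - [0,0,0]
  turn:
    - [0,0,0]
    - [0,0,0]
    - [0,0,0]
    - [0,0,0]
    - [0,0,0]
    - [0,0,0]
    - [0,0,0]
    - [0,0,0]
  jaw: 56

```text
t: 7.33
tcp_pos: [0.5959, 0.0752, 0.1147]
tool_rot: [0.726, 0.688, -0.0, -0.0]
ft_force: [-0.1, 0.7, -0.2]
opening: 0.634
grip_force: 0.0
```

Call:
step_arm:
  translation:
    - [0,0,10]
    - [0,0,30]
    - [0,0,60]
    - [0,0,95]
    - [0,-40,95]
    - [0,-80,95]
    - [-15,-120,95]
    - [-30,-160,95]
    - [-64,-410,95]
    - [-64,-410,95]
    - [-64,-410,95]
    - [-64,-410,95]
    - [-64,-410,95]
    - [-64,-410,95]
    - [-64,-410,95]
    - [-64,-410,95]
  turn:
    - [0,0,0]
    - [0,0,0]
    - [0,0,0]
    - [0,0,0]
    - [0,0,0]
    - [0,0,0]
    - [0,0,0]
    - [0,0,0]
    - [0,0,0]
    - [0,0,0]
    - [0,0,0]
    - [0,0,0]
    - [0,0,0]
    - [0,0,0]
    - [0,0,0]
    - [0,0,0]

```text
t: 8.67
tcp_pos: [0.5311, -0.337, 0.2099]
tool_rot: [0.727, 0.687, -0.0, 0.0]
ft_force: [1.4, 0.2, -0.4]
opening: 0.635
grip_force: 0.0
```

```bash
python3 look.py w6; python3 - <<'E'
from h import *
import pickle
c=pickle.load(open('w.pkl','rb'))
hsv=cv2.cvtColor(c['img'],cv2.COLOR_BGR2HSV)
m=cv2.inRange(hsv[150:350,250:400],(12,130,150),(28,255,255));n,_,s,ce=cv2.connectedComponentsWithStats(m)
for i in range(1,n):
    if s[i,4]>50: print(s[i]+[250,150,0,0,0],ce[i]+[250,150],ray(c,*(ce[i]+[250,150]),.09))
a=cam('scene')['img'][180:280,270:400];b=cam('side')['img'][140:280,240:400]
im=np.zeros((600,800,3),np.uint8);w=cv2.imread('pics/w6.png')
im[:300,:400]=cv2.resize(a,(400,300),interpolation=2);im[:300,400:]=cv2.resize(b,(400,300),interpolation=2);im[300:,:400]=cv2.resize(w,(400,300))
cv2.imwrite('pics/c6.png',im)
E
```

```text
t 8.6667 tcp [ 0.5311 -0.337   0.2099] y [ 0.998 -0.056  0.   ] eye [ 0.535 -0.263  0.356] [ 1.41  0.18 -0.36] 0.6347888180227004 0.0
[322 195  17  13 145] [329.91724138 200.37931034] [ 0.53741994 -0.31573278  0.09      ]
[310 207  34  35 940] [326.70638298 224.06170213] [ 0.5342192 -0.33298    0.09     ]
```

View pics/c6.png

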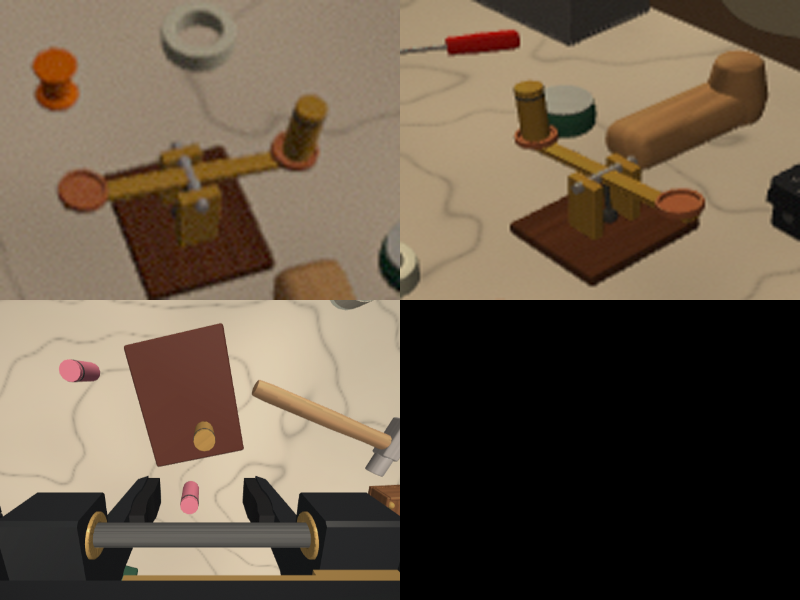

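Die A stands in the dropped cup_plus, leaning as expected. Die B's top is at wrist (326.7,224), which gives (.534,-.333). I'll grasp it now.

Call:
step_arm:
  translation:
    - [2,2,-35]
    - [2,2,-70]
    - [2,2,-105]
    - [2,2,-125]
    - [2,2,-135]
    - [2,2,-142]
    - [2,2,-142]
    - [2,2,-142]
    - [2,2,-142]
  turn:
    - [0,0,0]
    - [0,0,0]
    - [0,0,0]
    - [0,0,0]
    - [0,0,0]
    - [0,0,0]
    - [0,0,0]
    - [0,0,0]
    - [0,0,0]

```text
t: 9.57
tcp_pos: [0.5346, -0.3331, 0.0694]
tool_rot: [0.726, 0.688, 0.0, 0.001]
ft_force: [-0.7, 0.8, -0.2]
opening: 0.635
grip_force: 0.0
```

Call:
step_arm:
  translation:
    - [0,0,0]
    - [0,0,0]
    - [0,0,0]
    - [0,0,0]
    - [0,0,0]
    - [0,0,0]
    - [0,0,0]
    - [0,0,0]
  turn:
    - [0,0,0]
    - [0,0,0]
    - [0,0,0]
    - [0,0,0]
    - [0,0,0]
    - [0,0,0]
    - [0,0,0]
    - [0,0,0]
  jaw: 10

```text
t: 10.23
tcp_pos: [0.534, -0.3329, 0.0679]
tool_rot: [0.726, 0.688, 0.0, 0.0]
ft_force: [0.0, -0.1, 1.7]
opening: 0.28
grip_force: 25.1
```

Call:
step_arm:
  translation:
    - [0,0,10]
    - [0,0,30]
    - [0,0,60]
    - [0,0,90]
    - [0,0,120]
    - [0,0,145]
    - [56,204,145]
    - [56,204,145]
    - [56,204,145]
    - [56,204,145]
    - [56,204,145]
    - [56,204,145]
    - [56,204,145]
    - [56,204,145]
    - [56,204,145]
  turn:
    - [0,0,0]
    - [0,0,0]
    - [0,0,0]
    - [0,0,0]
    - [0,0,0]
    - [0,0,0]
    - [0,0,0]
    - [0,0,0]
    - [0,0,0]
    - [0,0,0]
    - [0,0,0]
    - [0,0,0]
    - [0,0,0]
    - [0,0,0]
    - [0,0,0]

```text
t: 11.48
tcp_pos: [0.5896, -0.1302, 0.2128]
tool_rot: [0.726, 0.688, -0.0, -0.0]
ft_force: [0.6, -0.9, -1.2]
opening: 0.282
grip_force: 25.2
```

```bash
python3 look.py w7; python3 - <<'E'
from h import *
import pickle
c=pickle.load(open('w.pkl','rb'));s=arm.observe()['tcp_pos']
hsv=cv2.cvtColor(c['img'],cv2.COLOR_BGR2HSV)
for nm,lo,hi in(('brass',(12,130,120),(28,255,255)),('cop',(3,90,50),(13,255,255))):
    m=cv2.inRange(hsv,lo,hi);m[360:]=0;n,l,st,ce=cv2.connectedComponentsWithStats(m)
    for i in range(1,n):
        if st[i,4]>150: print(nm,st[i],ce[i].round(1))
E
```

```text
t 11.4833 tcp [ 0.5896 -0.1302  0.2128] y [ 0.999 -0.055 -0.   ] eye [ 0.593 -0.057  0.359] [ 0.6  -0.87 -1.24] 0.2823313154819874 25.168265243119095
brass [ 305    0   25   63 1463] [317.3  31. ]
brass [342  41  17  53 819] [350.4  66.4]
brass [277  42  18  53 843] [285.6  67.7]
brass [ 307   73   24  103 2263] [319.  122.9]
brass [ 301  253   52   53 1680] [326.3 275.9]
brass [ 289  296   68   60 3412] [322.8 327.8]
cop [ 330    6   68  139 7526] [365.4  75. ]
cop [ 238    8   70  139 7251] [271.7  76.7]
cop [  88  138   70   50 2761] [121.9 161.4]
cop [ 293  173   56   57 2480] [320.4 200.8]
cop [ 173  275  125   47 1693] [231.5 296. ]
```

View pics/w7.png

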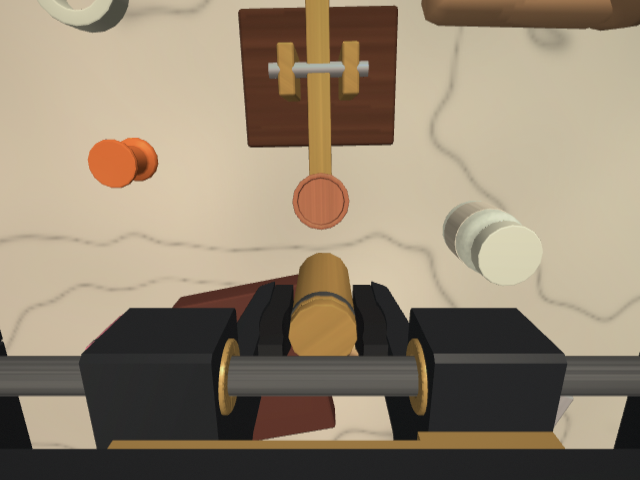

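Cup_minus (raised) is at (321,201). Held die B's lower far edge is at v=253.5.

```bash
python3 - <<'E'
from h import *
import pickle
c=pickle.load(open('w.pkl','rb'));s=np.array([.5896,-.1302,.2128])
print('cup',ray(c,321,201,.0978))
print('die off',ray(c,323,253.5,s[2]-.038)-s-[0,.0115,0],ray(c,323,340,s[2]+.022)-s, arm.observe()['tcp_pos'])
# die A w3 with same measure: bottom v=258.3
E
```

```text
cup [ 0.58952965 -0.10811391  0.0978    ]
die off [ 0.00053138 -0.00155739 -0.038     ] [-0.00028868 -0.00320952  0.022     ] [ 0.58958753 -0.13033399  0.21277895]
```

Call:
step_arm:
  translation:
    - [0,22,-20]
    - [0,22,-45]
    - [0,22,-63]
    - [0,22,-70]
    - [0,22,-72]
    - [0,22,-72]
    - [0,22,-74]
    - [0,22,-76]
    - [0,22,-78]
    - [0,22,-80]
    - [0,22,-82]
    - [0,22,-84]
    - [0,22,-86]
    - [0,22,-88]
    - [0,22,-90]
    - [0,22,-91]
    - [0,22,-91]
    - [0,22,-91]
  turn:
    - [0,0,0]
    - [0,0,0]
    - [0,0,0]
    - [0,0,0]
    - [0,0,0]
    - [0,0,0]
    - [0,0,0]
    - [0,0,0]
    - [0,0,0]
    - [0,0,0]
    - [0,0,0]
    - [0,0,0]
    - [0,0,0]
    - [0,0,0]
    - [0,0,0]
    - [0,0,0]
    - [0,0,0]
    - [0,0,0]

```text
t: 13.03
tcp_pos: [0.5899, -0.1067, 0.1217]
tool_rot: [0.726, 0.688, -0.0, -0.0]
ft_force: [-0.1, -0.1, -0.9]
opening: 0.279
grip_force: 25.2
```

```bash
python3 look.py w8; cat > comp.py <<'E'
from h import *
import sys
n=sys.argv[1]
a=cam('scene')['img'][180:280,270:400];b=cam('side')['img'][140:280,240:400]
im=np.zeros((600,800,3),np.uint8);w=cv2.imread(f'pics/{n}.png')
im[:300,:400]=cv2.resize(a,(400,300),interpolation=2);im[:300,400:]=cv2.resize(b,(400,300),interpolation=2);im[300:,:400]=cv2.resize(w,(400,300))
cv2.imwrite(f'pics/c{n}.png',im)
E
python3 comp.py w8
```

```text
t 13.0333 tcp [ 0.5899 -0.1067  0.1217] y [ 0.999 -0.053 -0.   ] eye [ 0.593 -0.033  0.268] [-0.15 -0.15 -0.9 ] 0.2787790985564256 25.170936926297145
```

View pics/cw8.png

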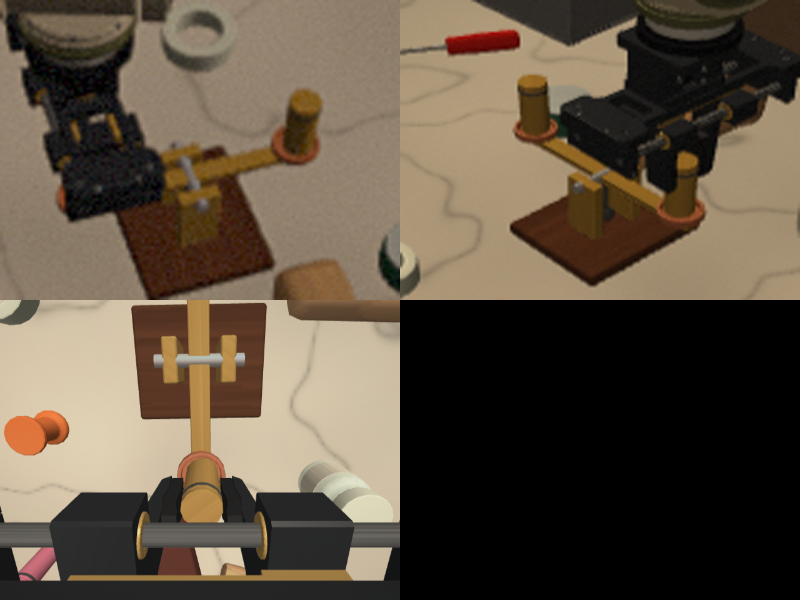

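Both dies are in their cups and the beam is near level. Releasing now. I've used all ten picture views, so from here on I'll rely on masks and numbers only.

Call:
step_arm:
  translation:
    - [0,0,0]
    - [0,0,0]
    - [0,0,0]
    - [0,0,0]
    - [0,0,0]
    - [0,0,0]
    - [0,0,0]
    - [0,0,0]
    - [0,0,0]
    - [0,0,0]
  turn:
    - [0,0,0]
    - [0,0,0]
    - [0,0,0]
    - [0,0,0]
    - [0,0,0]
    - [0,0,0]
    - [0,0,0]
    - [0,0,0]
    - [0,0,0]
    - [0,0,0]
  jaw: 56

```text
t: 14.02
tcp_pos: [0.5899, -0.1068, 0.1217]
tool_rot: [0.726, 0.688, 0.0, -0.0]
ft_force: [0.1, 0.8, 0.0]
opening: 0.635
grip_force: 0.0
```

Call:
step_arm:
  translation:
    - [0,0,10]
    - [0,0,30]
    - [0,0,60]
    - [0,0,95]
    - [-40,-10,100]
    - [-80,-30,100]
    - [-110,-50,100]
    - [-110,-50,100]
    - [-110,-50,100]
    - [-110,-50,100]
    - [-110,-50,100]
  turn:
    - [0,0,0]
    - [0,0,0]
    - [0,0,0]
    - [0,0,0]
    - [0,0,0]
    - [0,0,0]
    - [0,0,0]
    - [0,0,0]
    - [0,0,0]
    - [0,0,0]
    - [0,0,0]

```text
t: 14.93
tcp_pos: [0.4808, -0.1564, 0.222]
tool_rot: [0.725, 0.688, 0.0, 0.0]
ft_force: [-1.0, -0.0, 0.3]
opening: 0.641
grip_force: 0.0
```

```bash
cat > tilt.py <<'E'
from h import *
P=np.array([.5925,-.02,.075]);Y=np.array([.036,.9993,0]);Y=np.array([.0065,.18,0])/np.hypot(.0065,.18)
for n in ('side','scene'):
    c=cam(n);cv2.imwrite(f'pics/tilt_{n}.png',c['img'])
    hsv=cv2.cvtColor(c['img'],cv2.COLOR_BGR2HSV)
    m=cv2.inRange(hsv,(13,110,70),(28,255,255))
    # bright brass above cups: compare die-top predicted pixels for tilt -.12,0,.12
    for sgn,nm in((1,'plus'),(-1,'minus')):
        r=[]
        for t in(-.12,0,.12):
            yy=Y*np.cos(t)+np.array([0,0,1])*np.sin(t); zz=np.array([0,0,1])*np.cos(t)-Y*np.sin(t)
            r.append(proj(c,P+yy*.09*sgn+zz*.067).round(1).tolist())
        u,v=map(int,r[1]);w=m[v-22:v+22,u-14:u+14]
        ys,xs=np.nonzero(w)
        print(n,nm,'pred top ctr tilt -,0,+',r,'topmost brass row',ys.min()+v-22 if len(ys) else None,'col of top rows',(xs[ys<ys.min()+8].mean()+u-14).round(1) if len(ys) else None)
    cu=cv2.inRange(hsv,(3,110,60),(13,255,255))
E
python3 tilt.py
```

```text
side plus pred top ctr tilt -,0,+ [[291.5, 181.2], [293.5, 178.3], [296.0, 175.9]] topmost brass row 171 col of top rows 292.2
side minus pred top ctr tilt -,0,+ [[350.6, 210.7], [353.6, 217.0], [356.0, 223.3]] topmost brass row 195 col of top rows 357.1
scene plus pred top ctr tilt -,0,+ [[370.1, 215.5], [367.7, 213.3], [364.7, 211.6]] topmost brass row 207 col of top rows 365.6
scene minus pred top ctr tilt -,0,+ [[298.6, 228.7], [295.2, 232.2], [292.3, 235.8]] topmost brass row 210 col of top rows 289.2
```

```bash
python3 - <<'E'
from h import *
for n,win in(('side',(160,260,270,385)),('scene',(190,265,275,390))):
    im=cv2.imread(f'pics/tilt_{n}.png');r0,r1,c0,c1=win
    hsv=cv2.cvtColor(im,cv2.COLOR_BGR2HSV)[r0:r1,c0:c1]
    for nm,lo,hi in(('brass',(14,120,70),(28,255,255)),('cop',(3,110,60),(12,255,255))):
        k,_,s,ce=cv2.connectedComponentsWithStats(cv2.inRange(hsv,lo,hi))
        for i in range(1,k):
            if s[i,4]>25: print(n,nm,s[i]+[c0,r0,0,0,0],(ce[i]+[c0,r0]).round(1))
E
```

```text
side brass [355 173  29  35 562] [368.9 190. ]
side brass [ 322  190   40   57 1005] [338.6 222.2]
side brass [307 222  14  30 238] [312.7 238.7]
side cop [285 232  77  28 993] [319.8 248.2]
scene brass [361 208  11  21 128] [367.  215.9]
scene brass [304 226  56  37 683] [331.6 241.8]
scene brass [289 231  14  21 141] [296.  239.9]
scene cop [280 196  16  21 115] [287.5 206.8]
scene cop [358 220  16  13  75] [364.7 226.9]
scene cop [305 234  17   9  44] [312.8 238.2]
scene cop [309 240  47  25 374] [331.4 256.4]
scene cop [288 244  17  12  80] [294.9 250.8]
```

Call:
step_arm:
  translation:
    - [30,-5,3]
    - [65,-5,3]
    - [95,-5,3]
    - [110,-5,3]
    - [110,-5,3]
    - [110,-5,3]
    - [110,-5,3]
  turn:
    - [0,0,0]
    - [0,0,0]
    - [0,0,0]
    - [0,0,0]
    - [0,0,0]
    - [0,0,0]
    - [0,0,0]

```text
t: 15.62
tcp_pos: [0.5895, -0.1615, 0.2245]
tool_rot: [0.725, 0.688, -0.0, -0.0]
ft_force: [0.1, 0.2, -1.0]
opening: 0.634
grip_force: 0.0
```

```bash
python3 look.py w9; cat > bl.py <<'E'
from h import *
import sys,pickle
w=pickle.load(open('w.pkl','rb'))
for n,win in(('side',(150,260,270,385)),('wrist',(0,345,230,420))):
    im=w['img'] if n=='wrist' else cam(n)['img'];r0,r1,c0,c1=win
    hsv=cv2.cvtColor(im,cv2.COLOR_BGR2HSV)[r0:r1,c0:c1]
    for nm,lo,hi in(('brass',(14,120,70),(28,255,255)),('bright',(12,130,150),(28,255,255)),('cop',(3,110,60),(12,255,255))):
        k,_,s,ce=cv2.connectedComponentsWithStats(cv2.inRange(hsv,lo,hi))
        for i in range(1,k):
            if s[i,4]>40: print(n,nm,s[i]+[c0,r0,0,0,0],(ce[i]+[c0,r0]).round(1))
P=np.array([.5925,-.0205,.075]);Y=np.array([.0065,.18,0])/np.hypot(.0065,.18)
for t in(-.12,0,.12):
    yy=Y*np.cos(t)+np.array([0,0,1])*np.sin(t); zz=np.array([0,0,1])*np.cos(t)-Y*np.sin(t)
    for sg in(1,-1): print(t,sg,'top',(P+yy*.09*sg+zz*.067).round(4),proj(w,P+yy*.09*sg+zz*.067).round(1),'cuprim',proj(w,P+yy*.09*sg+zz*.012).round(1))
E
python3 bl.py
```

```text
t 15.6167 tcp [ 0.5895 -0.1615  0.2245] y [ 0.999 -0.053 -0.001] eye [ 0.593 -0.088  0.371] [ 0.08  0.22 -0.97] 0.634279209294646 0.0
side brass [370 166  15  34 267] [377.3 185. ]
side brass [290 171  12  10  95] [295.2 175.5]
side brass [289 181  10  18 144] [293.2 189.9]
side brass [ 294  184   70   63 1565] [335.4 213.2]
side brass [348 218  14  11 119] [354.7 222.8]
side brass [307 220  14  32 289] [312.6 235.1]
side bright [326 185  29  17 180] [339.5 193.3]
side cop [286 191  18  12  93] [294.2 197.9]
side cop [285 232  77  28 984] [319.8 248.2]
wrist brass [ 275    0   25   64 1114] [286.3  30.1]
wrist brass [304   0  24  18 408] [315.8   8.2]
wrist brass [ 337    0   21   63 1051] [346.7  29.6]
wrist brass [ 305   28   24  103 2246] [317.4  77.1]
wrist brass [ 299  136   41   54 1660] [319.5 163.1]
wrist brass [345 306  49  38 459] [368.1 327.5]
wrist bright [277   0  16  47 628] [284.2  22.9]
wrist bright [306   0  21  17 351] [316.2   8.1]
wrist bright [342   0  14  46 631] [348.5  22.5]
wrist bright [ 307   28   22  103 1886] [317.5  75.7]
wrist bright [315 136  18  13 155] [324.5 141.6]
wrist bright [ 300  149   39   40 1230] [319.4 168.6]
wrist cop [ 240    0   68  110 5020] [269.5  62. ]
wrist cop [293   0  12  15 140] [299.2   6.7]
wrist cop [328   0  11  14 136] [333.1   6.3]
wrist cop [ 329    0   66  108 5220] [365.2  60.8]
wrist cop [293 129  52  41 650] [317.6 144.8]
wrist cop [ 230  241   94  104 6483] [279.3 294.2]
-0.12 1 top [0.596  0.0768 0.1307] [ 310.9 -230.9] cuprim [ 313.7 -139.1]
-0.12 -1 top [ 0.5896 -0.1018  0.1523] [317.6 150.2] cuprim [318.8 154.6]
0 1 top [0.5957 0.0694 0.142 ] [ 310.5 -231.9] cuprim [ 313.3 -149.5]
0 -1 top [ 0.5893 -0.1104  0.142 ] [318.1 163.9] cuprim [319.  156.4]
0.12 1 top [0.5954 0.0608 0.1523] [ 310.3 -227.2] cuprim [ 313.  -157.8]
0.12 -1 top [ 0.589  -0.1178  0.1307] [318.6 174. ] cuprim [319.1 156.3]
```

Die B's side dropped. In the side view its top at (354.7,222.8) and die A's top at (295.2,175.5) both match a tilt of +0.12, so B has the steel core. I'll regrasp it with the tool tilted to match the lean.

Call:
step_arm:
  translation:
    - [0,30,-10]
    - [0,38,-17]
    - [0,38,-17]
    - [0,38,-17]
    - [0,42,-45]
    - [0,45,-75]
    - [0,48,-98]
    - [0,49,-108]
    - [0,50,-116]
    - [0,50,-116]
    - [0,50,-116]
    - [0,50,-116]
  turn:
    - [3,0,0]
    - [6.9,-0.3,0]
    - [6.9,-0.3,0]
    - [6.9,-0.3,0]
    - [6.9,-0.3,0]
    - [6.9,-0.3,0]
    - [6.9,-0.3,0]
    - [6.9,-0.3,0]
    - [6.9,-0.3,0]
    - [6.9,-0.3,0]
    - [6.9,-0.3,0]
    - [6.9,-0.3,0]

```text
t: 16.72
tcp_pos: [0.5906, -0.1123, 0.1103]
tool_rot: [0.724, 0.687, 0.044, -0.041]
ft_force: [0.6, -0.3, 0.1]
opening: 0.633
grip_force: 0.0
```

Call:
step_arm:
  translation:
    - [0,0,0]
    - [0,0,0]
    - [0,0,0]
    - [0,0,0]
    - [0,0,0]
    - [0,0,0]
    - [0,0,0]
    - [0,0,0]
    - [0,0,0]
  turn:
    - [0,0,0]
    - [0,0,0]
    - [0,0,0]
    - [0,0,0]
    - [0,0,0]
    - [0,0,0]
    - [0,0,0]
    - [0,0,0]
    - [0,0,0]
  jaw: 10
  newtons: 15

```text
t: 17.47
tcp_pos: [0.59, -0.1118, 0.1088]
tool_rot: [0.724, 0.687, 0.043, -0.042]
ft_force: [-0.3, 0.9, 1.9]
opening: 0.287
grip_force: 15.0
```

```bash
python3 look.py w10; python3 bl.py | grep -E "side (brass|cop)|wrist bright"
```

```text
t 17.4667 tcp [ 0.59   -0.1118  0.1088] y [ 0.999 -0.053 -0.001] eye [ 0.593 -0.056  0.263] [-0.31  0.95  1.9 ] 0.2867133470137444 15.000096200892585
side brass [290 171  12  10  94] [295.1 175.4]
side brass [289 180  10  19 140] [293.1 189.8]
side brass [294 200  25  21 154] [306.1 209. ]
side brass [307 220  14  32 290] [312.7 235.2]
side brass [353 220   9   9  52] [357.3 224.1]
side brass [321 222  37  25 330] [339. 236.]
side cop [286 191  18  12  90] [294.  197.7]
side cop [285 232  77  28 980] [319.8 248.2]
wrist bright [ 299    0   36   88 2937] [316.8  42.8]
wrist bright [ 354   55   24   74 1665] [365.6  90.9]
wrist bright [ 257   56   26   74 1660] [269.9  92.7]
wrist bright [ 302  102   34  142 4336] [319.3 171.2]
wrist bright [ 306  252   42   48 1421] [327.4 274.7]
wrist bright [ 289  297   68   48 2682] [323.3 323.4]
```

Call:
step_arm:
  translation:
    - [0,0.4,1]
    - [0,0.8,2]
    - [0,1.2,3]
    - [0,1.6,4]
    - [0,2,5]
    - [0,2.4,6]
    - [0,2.8,7]
    - [0,3.2,8]
    - [0,3.7,9]
    - [0,4.1,10]
    - [0,4.5,11]
    - [0,4.5,13]
    - [0,4.5,15]
    - [0,4.5,17]
    - [0,4.5,19]
    - [0,4.5,21]
    - [0,4.5,24]
    - [0,4.5,27]
    - [0,4.5,32]
    - [0,4.5,40]
  turn:
    - [-0.6,0,0]
    - [-1.3,0,0]
    - [-1.9,0,0]
    - [-2.5,0.1,0]
    - [-3.1,0.1,0]
    - [-3.8,0.1,0]
    - [-4.4,0.2,0]
    - [-5,0.2,0]
    - [-5.6,0.2,0]
    - [-6.3,0.3,0]
    - [-6.9,0.3,0]
    - [-6.9,0.3,0]
    - [-6.9,0.3,0]
    - [-6.9,0.3,0]
    - [-6.9,0.3,0]
    - [-6.9,0.3,0]
    - [-6.9,0.3,0]
    - [-6.9,0.3,0]
    - [-6.9,0.3,0]
    - [-6.9,0.3,0]
  newtons: 25

```text
t: 19.23
tcp_pos: [0.5897, -0.1073, 0.1488]
tool_rot: [0.726, 0.688, -0.0, -0.001]
ft_force: [-0.1, 0.1, -1.5]
opening: 0.284
grip_force: 25.0
```

```bash
python3 look.py w11; python3 bl.py | grep -E "side (brass|cop)|wrist bright"; python3 -c "
from h import *
print(R.from_quat(arm.observe()['tool_rot']).as_matrix()[:,2])"
```

```text
t 19.2333 tcp [ 0.5897 -0.1073  0.1488] y [ 0.999 -0.053 -0.001] eye [ 0.593 -0.034  0.295] [-0.12  0.14 -1.55] 0.2835800336453922 24.999758018675493
side brass [286 178  11   8  77] [290.8 181.4]
side brass [368 182  16  19 192] [375.3 190.6]
side brass [287 187  11  19 167] [292.  196.1]
side brass [352 197   9  13  83] [355.2 203.5]
side brass [295 199  50  53 947] [321.3 225. ]
side brass [346 211  13  19 174] [352.3 221. ]
side cop [286 199  17  11  75] [294.4 205. ]
side cop [ 285  229   77   31 1146] [324.2 245.7]
wrist bright [ 303    0   31   92 2665] [318.5  45. ]
wrist bright [ 351   64   21   65 1215] [360.8  95.8]
wrist bright [ 267   66   23   64 1209] [278.4  97.1]
wrist bright [ 306  104   30  127 3503] [320.5 166. ]
wrist bright [ 312  253   34   45 1129] [328.9 274.3]
wrist bright [ 289  297   68   48 2621] [323.4 323.8]
[ 2.52269591e-03 -9.93927716e-04 -9.99996324e-01]
```

B is clear and A still stands in its cup with the beam at the other stop. Now to the holder.

Call:
step_arm:
  translation:
    - [0,0,35]
    - [-5,20,65]
    - [-103,398,65]
    - [-103,398,65]
    - [-103,398,65]
    - [-103,398,65]
    - [-103,398,65]
    - [-103,398,65]
    - [-103,398,65]
    - [-103,398,65]
    - [-103,398,65]
    - [-103,398,65]
    - [-103,398,65]
    - [-103,398,65]
    - [-103,398,65]
    - [-103,398,65]
    - [-103,398,65]
    - [-103,398,65]
  turn:
    - [0,0,0]
    - [0,0,0]
    - [0,0,0]
    - [0,0,0]
    - [0,0,0]
    - [0,0,0]
    - [0,0,0]
    - [0,0,0]
    - [0,0,0]
    - [0,0,0]
    - [0,0,0]
    - [0,0,0]
    - [0,0,0]
    - [0,0,0]
    - [0,0,0]
    - [0,0,0]
    - [0,0,0]
    - [0,0,0]
  newtons: 50

```text
t: 20.83
tcp_pos: [0.4873, 0.2899, 0.2138]
tool_rot: [0.726, 0.688, 0.0, 0.0]
ft_force: [0.4, 0.6, -2.2]
opening: 0.278
grip_force: 51.0
```

```bash
python3 look.py w12; cat > hole.py <<'E'
from h import *
import pickle
c=pickle.load(open('w.pkl','rb'));s=arm.observe()['tcp_pos']
hsv=cv2.cvtColor(c['img'],cv2.COLOR_BGR2HSV)
e=proj(c,(.487,.3225,.04));print('expect mouth',e)
k,_,st,ce=cv2.connectedComponentsWithStats(cv2.inRange(hsv,(0,150,60),(5,255,255))|cv2.inRange(hsv,(174,150,60),(180,255,255)))
for i in range(1,k):
    if st[i,4]>40: print('red',st[i],ce[i].round(1), ray(c,*ce[i],.036).round(4))
# dark block outline (grey, low sat) around expected
m=((hsv[...,2]<95)&(hsv[...,1]<90)).astype(np.uint8);m[285:]=0
k,l,st,ce=cv2.connectedComponentsWithStats(m)
for i in range(1,k):
    if st[i,4]>300: print('dark',st[i],ce[i].round(1))
k,_,st,ce=cv2.connectedComponentsWithStats(cv2.inRange(hsv,(12,110,90),(28,255,255)))
for i in range(1,k):
    if st[i,4]>100: print('brass',st[i],ce[i].round(1))
u,v=map(int,e);print(hsv[v-40:v+41:5,u,2],hsv[v,u-60:u+61:6,2])
E
python3 hole.py
```

```text
t 20.8333 tcp [0.4873 0.2899 0.2138] y [ 0.999 -0.054  0.   ] eye [0.491 0.364 0.36 ] [ 0.36  0.6  -2.23] 0.278378816600724 51.04500741348602
expect mouth [320.19103077 175.06785429]
red [ 557  128   83   62 2601] [601.1 159.2] [0.7233 0.3224 0.036 ]
red [306 160  31  32 531] [320.8 175.6] [0.4874 0.3215 0.036 ]
dark [ 259  126  122  100 9255] [320.9 174.4]
brass [ 294  253   59   54 1952] [322.8 277. ]
brass [ 289  296   68   60 3469] [322.6 327.6]
brass [219 339  21  75 755] [227.2 376.9]
brass [412 339  15  76 462] [420.7 377.1]
brass [ 556  396   71   18 1071] [591.6 404.4]
brass [ 106  415  516   34 7105] [430.9 439.1]
[ 73  74  74  75  74 108 190 163 165 103 209 170  79  70  70  69  70] [193  75  76  73  71  73  72  57 196  71 165 143 191  51  71  71  70  72
  69  68  67]
```

Call:
step_arm:
  translation:
    - [0,32,-30]
    - [0,32,-65]
    - [0,32,-95]
    - [0,32,-115]
    - [0,32,-125]
    - [0,32,-125]
    - [0,32,-125]
    - [0,32,-125]
    - [0,32,-125]
  turn:
    - [0,0,0]
    - [0,0,0]
    - [0,0,0]
    - [0,0,0]
    - [0,0,0]
    - [0,0,0]
    - [0,0,0]
    - [0,0,0]
    - [0,0,0]

```text
t: 21.63
tcp_pos: [0.4877, 0.3229, 0.0904]
tool_rot: [0.726, 0.688, 0.001, 0.001]
ft_force: [0.3, -0.5, -1.2]
opening: 0.278
grip_force: 51.0
```

```bash
python3 look.py w13; python3 hole.py; python3 - <<'E'
from h import *
import pickle
c=pickle.load(open('w.pkl','rb'));s=arm.observe()['tcp_pos']
hsv=cv2.cvtColor(c['img'],cv2.COLOR_BGR2HSV)
for u in (310,316,322,328,334): print(u,[(v,)+tuple(map(int,hsv[v,u])) for v in range(222,262,2)])
print(proj(c,s+[0,.0115,-.037]),proj(c,(.4875,.3218+.01425,.04)))
for v in (238,246,252): print(v,ray(c,322,v,s[2]-.037)-s,ray(c,322,v,.04))
E
```

```text
t 21.6333 tcp [0.4877 0.3229 0.0904] y [ 0.999 -0.053  0.003] eye [0.491 0.396 0.237] [ 0.29 -0.47 -1.22] 0.27803762499912366 51.0450875479728
expect mouth [321.47358746 264.18296451]
red [299 242  47  24 444] [322.  250.8] [0.4876 0.3289 0.036 ]
dark [  232   182   177   103 14315] [322.2 231.8]
brass [ 293  253   60   54 1962] [322.9 277.1]
brass [ 288  296   69   60 3476] [322.6 327.6]
brass [219 339  21  76 793] [227.4 377.2]
brass [406 339  21  76 657] [418.8 374.7]
brass [ 106  432  457   17 5023] [367.3 442.3]
[ 77  78  77  75 214 183 150 150 152 153 154 155 155 156  69 159 172] [ 77  74  74  74  74  73  47 108 128 147 152 163 167 162  72  64  73  75
  73  72  73]
310 [(222, 21, 24, 74), (224, 21, 24, 75), (226, 21, 24, 75), (228, 21, 24, 75), (230, 23, 27, 75), (232, 17, 23, 76), (234, 17, 24, 75), (236, 21, 24, 75), (238, 21, 24, 74), (240, 21, 24, 75), (242, 25, 24, 65), (244, 30, 12, 41), (246, 1, 198, 214), (248, 1, 197, 210), (250, 1, 199, 206), (252, 1, 199, 200), (254, 1, 199, 190), (256, 9, 176, 145), (258, 18, 151, 128), (260, 18, 152, 129)]
316 [(222, 19, 27, 76), (
[... 1150 characters left out ...]
60, 18, 152, 164)]
334 [(222, 23, 28, 74), (224, 21, 24, 74), (226, 21, 24, 74), (228, 21, 24, 73), (230, 17, 24, 74), (232, 17, 24, 74), (234, 19, 28, 74), (236, 19, 28, 74), (238, 19, 27, 75), (240, 23, 28, 74), (242, 20, 24, 65), (244, 3, 98, 68), (246, 1, 197, 217), (248, 1, 198, 209), (250, 1, 198, 202), (252, 1, 200, 196), (254, 1, 199, 190), (256, 14, 162, 168), (258, 18, 152, 166), (260, 18, 152, 166)]
[321.37098689 251.34910677] [321.05476669 240.70399577]
238 [ 0.00069846  0.01857964 -0.037     ] [0.48809285 0.33754986 0.04      ]
246 [ 0.00047279  0.01434428 -0.037     ] [0.48785107 0.33301208 0.04      ]
252 [ 0.00030169  0.01113284 -0.037     ] [0.48766774 0.32957135 0.04      ]
```

The die is about 1 mm off the bore centre in y. I'll correct that and enter slowly.

Call:
step_arm:
  translation:
    - [0,-1,0]
    - [0,-1,-4]
    - [0,-1,-8]
    - [0,-1,-11]
    - [0,-1,-13]
    - [0,-1,-15]
    - [0,-1,-17]
    - [0,-1,-18]
    - [0,-1,-18]
  turn:
    - [0,0,0]
    - [0,0,0]
    - [0,0,0]
    - [0,0,0]
    - [0,0,0]
    - [0,0,0]
    - [0,0,0]
    - [0,0,0]
    - [0,0,0]

```text
t: 22.43
tcp_pos: [0.4868, 0.3217, 0.0704]
tool_rot: [0.726, 0.688, -0.0, -0.0]
ft_force: [0.3, 0.0, -2.0]
opening: 0.277
grip_force: 51.0
```

Call:
step_arm:
  translation:
    - [0,0,-1.5]
    - [0,0,-3]
    - [0,0,-4.5]
    - [0,0,-6]
    - [0,0,-7.5]
    - [0,0,-9]
    - [0,0,-9]
    - [0,0,-9]
  turn:
    - [0,0,0]
    - [0,0,0]
    - [0,0,0]
    - [0,0,0]
    - [0,0,0]
    - [0,0,0]
    - [0,0,0]
    - [0,0,0]

```text
t: 23.1
tcp_pos: [0.487, 0.3217, 0.0615]
tool_rot: [0.726, 0.688, 0.0, 0.0]
ft_force: [0.3, 0.3, 0.8]
opening: 0.273
grip_force: 51.1
```

Call:
step_arm:
  translation:
    - [0,0,-0.5]
    - [0,0,-1]
    - [0,0,-1.5]
  turn:
    - [0,0,0]
    - [0,0,0]
    - [0,0,0]

```text
t: 23.35
tcp_pos: [0.487, 0.3218, 0.0603]
tool_rot: [0.726, 0.688, 0.0, 0.0]
ft_force: [-0.3, -1.0, 3.5]
opening: 0.273
grip_force: 51.1
```

Call:
step_arm:
  translation:
    - [0,0,-0.5]
    - [0,0,-1]
    - [0,0,-1.5]
  turn:
    - [0,0,0]
    - [0,0,0]
    - [0,0,0]

```text
t: 23.6
tcp_pos: [0.487, 0.3217, 0.0588]
tool_rot: [0.726, 0.688, 0.0, 0.0]
ft_force: [-0.6, 0.4, 2.6]
opening: 0.278
grip_force: 51.1
```

Call:
step_arm:
  translation:
    - [0,0,-0.5]
    - [0,0,-1]
    - [0,0,-1.5]
  turn:
    - [0,0,0]
    - [0,0,0]
    - [0,0,0]

```text
t: 23.85
tcp_pos: [0.487, 0.3217, 0.0572]
tool_rot: [0.726, 0.688, 0.0, 0.0]
ft_force: [1.1, 0.4, 3.5]
opening: 0.282
grip_force: 51.1
```

Call:
step_arm:
  translation:
    - [0,0,-0.5]
    - [0,0,-1]
    - [0,0,-1.5]
  turn:
    - [0,0,0]
    - [0,0,0]
    - [0,0,0]

```text
t: 24.1
tcp_pos: [0.487, 0.3217, 0.0557]
tool_rot: [0.726, 0.688, 0.0, 0.0]
ft_force: [-0.6, -0.8, 4.6]
opening: 0.274
grip_force: 51.1
```

Call:
step_arm:
  translation:
    - [0,0,-0.5]
    - [0,0,-1]
    - [0,0,-1.5]
  turn:
    - [0,0,0]
    - [0,0,0]
    - [0,0,0]

```text
t: 24.35
tcp_pos: [0.4871, 0.3218, 0.0547]
tool_rot: [0.726, 0.688, 0.0, 0.0]
ft_force: [-1.7, 0.2, 9.6]
opening: 0.28
grip_force: 51.2
```

Call:
step_arm:
  translation:
    - [0,0,0]
    - [0,0,0]
    - [0,0,0]
  turn:
    - [0,0,0]
    - [0,0,0]
    - [0,0,0]

```text
t: 24.6
tcp_pos: [0.4871, 0.3218, 0.0547]
tool_rot: [0.726, 0.688, 0.0, 0.0]
ft_force: [-1.5, -0.6, 7.8]
opening: 0.28
grip_force: 51.1
```

Call:
step_arm:
  translation:
    - [0,0,-0.5]
    - [0,0,-1]
    - [0,0,-1]
    - [0,0,-1]
  turn:
    - [0,0,0]
    - [0,0,0]
    - [0,0,0]
    - [0,0,0]

```text
t: 24.93
tcp_pos: [0.4872, 0.3218, 0.0541]
tool_rot: [0.726, 0.688, 0.0, 0.0]
ft_force: [-1.7, -0.7, 12.0]
opening: 0.276
grip_force: 50.6
```

Call:
step_arm:
  translation:
    - [0,0,-0.3]
    - [0,0,-0.6]
    - [0,0,-0.6]
    - [0,0,-0.6]
    - [0,0,-0.6]
  turn:
    - [0,0,0]
    - [0,0,0]
    - [0,0,0]
    - [0,0,0]
    - [0,0,0]

```text
t: 25.35
tcp_pos: [0.4872, 0.3219, 0.0538]
tool_rot: [0.726, 0.688, 0.001, 0.0]
ft_force: [-1.9, -0.3, 13.4]
opening: 0.276
grip_force: 50.5
```

Call:
step_arm:
  translation:
    - [0,0,0]
    - [0,0,0]
    - [0,0,0]
  turn:
    - [0,0,0]
    - [0,0,0]
    - [0,0,0]

```text
t: 25.6
tcp_pos: [0.4872, 0.3219, 0.0538]
tool_rot: [0.726, 0.688, 0.001, 0.0]
ft_force: [-2.9, -0.9, 13.5]
opening: 0.276
grip_force: 50.5
```

Call:
step_arm:
  translation:
    - [0,0,0]
    - [0,0,0]
    - [0,0,0]
  turn:
    - [0,0,0]
    - [0,0,0]
    - [0,0,0]

```text
t: 25.85
tcp_pos: [0.4872, 0.3219, 0.0538]
tool_rot: [0.726, 0.688, 0.001, 0.0]
ft_force: [-2.4, -1.7, 12.5]
opening: 0.274
grip_force: 50.5
```

Call:
step_arm:
  translation:
    - [0,0,-0.3]
    - [0,0,-0.3]
    - [0,0,-0.3]
    - [0,0,-0.3]
    - [0,0,-0.3]
    - [0,0,-0.3]
    - [0,0,-0.3]
    - [0,0,-0.3]
    - [0,0,-0.3]
    - [0,0,-0.3]
    - [0,0,-0.3]
    - [0,0,-0.3]
    - [0,0,-0.3]
    - [0,0,-0.3]
    - [0,0,-0.3]
    - [0,0,-0.3]
  turn:
    - [0,0,0]
    - [0,0,0]
    - [0,0,0]
    - [0,0,0]
    - [0,0,0]
    - [0,0,0]
    - [0,0,0]
    - [0,0,0]
    - [0,0,0]
    - [0,0,0]
    - [0,0,0]
    - [0,0,0]
    - [0,0,0]
    - [0,0,0]
    - [0,0,0]
    - [0,0,0]

```text
t: 27.18
tcp_pos: [0.4872, 0.3219, 0.0536]
tool_rot: [0.726, 0.688, 0.001, 0.0]
ft_force: [-3.9, -1.2, 14.3]
opening: 0.278
grip_force: 50.5
```

Call:
step_arm:
  translation:
    - [0,0,0]
    - [0,0,0]
  turn:
    - [0,0,0]
    - [0,0,0]

```text
t: 27.35
tcp_pos: [0.4872, 0.3219, 0.0536]
tool_rot: [0.726, 0.688, 0.001, 0.0]
ft_force: [-3.2, -1.2, 14.1]
opening: 0.276
grip_force: 50.5
```

A push of about 15 N has been held for over a second. Releasing and backing off.

Call:
step_arm:
  translation:
    - [0,0,0]
    - [0,0,0]
    - [0,0,0]
    - [0,0,0]
    - [0,0,0]
    - [0,0,0]
    - [0,0,0]
    - [0,0,0]
  turn:
    - [0,0,0]
    - [0,0,0]
    - [0,0,0]
    - [0,0,0]
    - [0,0,0]
    - [0,0,0]
    - [0,0,0]
    - [0,0,0]
  jaw: 56

```text
t: 28.02
tcp_pos: [0.4869, 0.3217, 0.0523]
tool_rot: [0.726, 0.688, -0.0, -0.0]
ft_force: [-0.3, 0.1, 0.2]
opening: 0.638
grip_force: 0.0
```

Call:
step_arm:
  translation:
    - [0,0,8]
    - [0,0,25]
    - [0,0,55]
    - [0,0,90]
    - [0,0,125]
    - [0,0,155]
    - [0,-30,160]
    - [0,-30,160]
    - [0,-30,160]
    - [0,-30,160]
    - [0,-30,160]
  turn:
    - [0,0,0]
    - [0,0,0]
    - [0,0,0]
    - [0,0,0]
    - [0,0,0]
    - [0,0,0]
    - [0,0,0]
    - [0,0,0]
    - [0,0,0]
    - [0,0,0]
    - [0,0,0]

```text
t: 28.93
tcp_pos: [0.4866, 0.2922, 0.2117]
tool_rot: [0.725, 0.688, -0.001, -0.0]
ft_force: [-0.4, 0.9, -0.5]
opening: 0.634
grip_force: 0.0
```

```bash
python3 look.py w14; python3 hole.py | grep -E "brass|red"; python3 bl.py | grep "side brass"; python3 - <<'E'
from h import *
import pickle
c=pickle.load(open('w.pkl','rb'))
for d in(.018,.022,.026,.03): print(d,proj(c,(.4875,.322,.1-d)),proj(c,(.4875+.013,.322,.1-d)))
E
```

```text
t 28.9333 tcp [0.4866 0.2922 0.2117] y [ 0.999 -0.053 -0.001] eye [0.49  0.366 0.358] [-0.38  0.87 -0.51] 0.634414837517098 0.0
red [ 559  131   81   63 2569] [602.6 162. ] [0.7223 0.323  0.036 ]
brass [ 304  163   35   42 1083] [321.2 184. ]
brass [136 339  27  75 593] [144.  374.2]
brass [487 339  23  75 492] [502.5 376.6]
brass [ 195  432  445   17 4873] [456.1 442.3]
side brass [ 295  164   90   88 2371] [343.5 203.6]
side brass [286 178  11   8  77] [290.8 181.4]
side brass [287 187  11  19 161] [291.9 196.2]
0.018 [322.02494258 186.5294705 ] [339.82945693 185.60191208]
0.022 [322.03381321 185.672206  ] [339.59507146 184.75672026]
0.026 [322.04244487 184.83803534] [339.36700447 183.93431277]
0.03 [322.05084709 184.02603771] [339.14500384 183.13378056]
```

```bash
python3 -c "
from plant import arm
print(arm.close_job())"
```

```text
the job is handed in; nothing more can be done
None
```

The job is handed in at about 29 s: die_b was the one that dropped, so I pressed it upright into the holder against the sprung stop and held about 15 N for over a second; die_a, the lighter one, is still standing in cup_plus.

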